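# Bolt the lathe's belt guard against its spring catch

### The arm

A 6-joint arm with a two-finger parallel gripper is mounted at the origin on the work surface. World frame = base frame: x ahead of the robot, y to its left, z up, the work surface at z = 0. Lengths are in m, angles in rad, forces in N, time in s.
With the tool pointing down it reaches from about 0.4 to 0.825 m from the base axis. Payload 7 kg.
Tool frame: the origin (TCP) lies at the very end of the fingers, on their centre line; the grasp point (between the pads) lies 19 mm behind it (bot.grip_depth is the distance from the TCP to the grasp point, in m); x points along the fingers, z is the direction in which the jaws open and shut, and the axes are right-handed (so a half turn about x gives the same grasp; the last joint's range is limited). The gripper opens to 85 mm and grips with 20 to 120 N. Pads are 22 mm wide; open, the fingers measure 114 mm over their backs; the gripper's body (76 mm by 85 mm) begins 54 mm behind the grasp point. The pads swing forward as they close: fully open they stand 13 mm farther back than shut.
Start: joints at [1.442, 0.359, 0.012, 0, -1.224, -0.288], TCP at [0.273, 0.617, 0.231] pointing down, gripper open.
Joint ranges: [-3.07, 3.07], [-1.43, 2.12], [-1.02, 1.25], [-3.03, 1.67], [-3.05, -0], [-3.03, 3.03]. Speed limits (rad/s): [2.39, 2.39, 3.01, 3.14, 3.14, 3.14].

### API

Orientations are given as a unit quaternion [x, y, z, w].
In Python, from bench import monitor, snapshot, get_calibration, workorder, bot gives the robot as it stands.
- The arm moves only by the tool apply_moves, never from a script. Its argument "targets" is a list that holds one entry, the list of rows, each a list of 7 numbers: the shift along the tool's x, y, z in cm, then the turn, a rotation vector about the tool's x, y, z in degrees, then the finger opening in cm, from 0 to 8.54. In form: [[[tx, ty, tz, ax, ay, az, hand], ...]]. A call has exactly 10 rows; each row is the pose to reach, as a shift and turn from the pose commanded when the call began, along the tool's axes at that moment; what a row does not reach only later rows make up. A row lasts 1/8 s, in which the tool goes at most 62.5 mm and 10.7 degrees, less where a joint would pass 70% of its speed; a pose out of reach is approached as far as the arm can. A call with a gripper value outside its range is refused whole. The fingers move at their own pace and stop on an object; "newtons" is the grip in N (left out, the last holds). Time passes only in rows, so rows that repeat a pose let the fingers close, or fill a call up. It gives the time, the measured TCP pose, the force and the opening at its end, in the units of the state.
- monitor.get_state(): the state, without advancing time (a new reading comes with each control period).
- snapshot(name): name is "side" or "top" or "wrist"; returns (picture, depth): 480x640x3 uint8, red, green, blue; 480x640 float32, m along the optical axis (not along the pixel's ray), 0 where there is no reading.
- get_calibration(name): a dict with "intrinsics" (3x3 intrinsics, pixels), "rvec" (rotation vector, rad) and "tvec" (3), from world to camera coordinates, as OpenCV has them; the wrist camera has in their place "tool_from_camera" (4x4, takes a point from camera to tool coordinates, whose origin is the TCP and whose axes are the tool frame's). Camera axes: x right, y down, z forward; pixel columns grow to the right and rows downward; lengths in m; the calibration is good to about 2 mm. A picture is of the moment at which its call begins: read the wrist's pose just before it. get_calibration takes no time and is no camera call.
- workorder.sign_off(): hands the job in, once; it reports no verdict.
The state is a dict: "time_s": time; "qpos": joint angles; "joint_velocities": joint speeds; "joint_torque": joint torques, N m; "tcp_pos": TCP position; "tcp_rot": TCP orientation; "ft_force": force on the tool from outside, world axes, zero at the start; "torque": the same for the moment, N m; "grip_width": finger opening in m.
Only numpy, scipy, OpenCV 4.12 (cv2) and the standard library are available. Lean on these libraries where they do the work, as an engineer would, in place of code of your own. Each camera call takes 0.05 s, during which the arm holds its last target. There are 200 camera calls.

### The job

Bolt the lathe's belt guard shut: with one fingertip press the yellow spring catch down and keep it down, while the other fingertip pushes the red lug so that the bolt slides all the way into the brass keeper on the lid; do not let the catch up while the bolt is on its way. Then let go, so that the catch springs up again and locks the bolt. Pinch and pick up nothing, and leave the tin, the bowl blank and the chuck key where they are.

Things in the scene. Friction and masses are not known exactly. Their poses are not given: they have to be found in the camera images.
- guard: Fixed green steel belt guard on the bench; origin on the bench. It reaches from x -100 to 100 mm and y -130 to 212 mm, top face at z = 50 mm (screw heads and plates 3 mm proud). Its +y is the way the bolt slides to shut. Seam of box and lid at y = 68 mm. Three bridges over the bolt (y = -64, 36, 88 mm, each 12 mm long in y, x from 11 to 43 mm) reach up to z = 74 mm.
- catch_top (a point): Centre of the top face of the yellow catch bar, 26 mm wide (guard's x), 120 mm long (guard's y), 8 mm thick. In the guard's frame at x = -27, y = -30, z = 90 mm when up; sinks straight down, without tilting, wherever it is pressed, so a finger can slide along it while keeping it down. Between bar and bolt (guard's x -14 to 11 mm) all is empty down to the guard's top.
- catch (a joint): How far the catch is pressed, m: 0 = up (its pin stands in the rack under the bolt and blocks it both ways), 0.008 = hard stop. The bolt is free from 0.005 on. The spring takes about 2 N to begin, 5 N at the stop, and lifts the catch again by itself. Press it before pushing the bolt, or the pin binds.
- bolt_lug (a point): Centre of the top of the red upright lug on the steel bolt: 30 mm wide (guard's x), 10 mm thick (guard's y), top at z = 102 mm; it rises 32 mm above the bolt bar, whose top is at z = 70 mm. In the guard's frame at x = 27 mm (54 mm from the catch's centre line), y = -30 mm when drawn back, +10 mm when fully shut. Push it on its face towards the guard's -y.
- bolt (a joint): How far the bolt has slid towards the guard's +y, m: 0 = drawn back (start), 0.040 = hard stop, fully in the keeper. Slides with about 2.5 N of friction and stays where left. The catch can spring fully up at 0 and from 0.0375 on; half way its pin would drop into rack notches every 10 mm and lock the bolt there.
- keeper (a point): Centre of the top of the brass keeper on the lid, at x = 27, y = 88, z = 74 mm in the guard's frame; the bolt's end goes through it from y = 60 mm (start) to y = 100 mm.
- tin: Bystander: loose blue wax tin with steel lid, 62 mm diameter, 36 mm high, standing on the guard's lid. Origin at the centre of its underside. Leave it alone.
- bowl_blank: Bystander: loose round wooden bowl blank, 112 mm diameter, 44 mm high, on the bench beside the guard. Origin at the centre of its underside. Leave it alone.
- chuck_key: Bystander: loose steel T-shaped chuck key lying on the bench, shank 90 mm along its x, crossbar 90 mm along its y at x = 42 mm, 14 mm high. Origin at the underside, mid-shank. Leave it alone.

How it is judged:
On the way, in this order (a step that is already met when the one before it is completed fails the run):
1. the catch is pressed down by a finger while the bolt is still drawn back (value of joint catch above 0.0048 m and value of joint bolt below 0.004 m and contact force between the fingers and catch above 0.5 N), for 0.05 s.
2. the bolt is on its way, pushed by a finger, with the catch held down by a finger (value of joint catch above 0.004 m and value of joint bolt between 0.01 and 0.036 m and contact force between the fingers and catch above 0.3 N and contact force between the fingers and bolt above 0.3 N).
3. the bolt is fully in the keeper with the catch still held down (value of joint catch above 0.004 m and value of joint bolt above 0.0375 m and contact force between the fingers and catch above 0.3 N).
At the end, for the whole second after the job is handed in: The bolt is at least 36.5 mm of its 40 mm in, the catch has sprung up again (less than 2 mm pressed), and the tin, bowl blank and chuck key stand upright within 15 mm of where they started (value of joint bolt above 0.0365 m and value of joint catch below 0.002 m and velocity of joint bolt below 0.01 m/s and distance of each of tin, bowl_blank, chuck_key from where it was at the start of the episode below 0.015 m and angle between each of tin, bowl_blank, chuck_key's own z axis and vertical below 0.2 rad); the robot touches nothing.
It fails at once if the catch is let up (less than 3 mm pressed) while the bolt is between 5 and 35 mm of its way (value of joint bolt between 0.005 and 0.035 m and value of joint catch below 0.003 m).
It fails at once if the tin is pushed or lifted 15 mm away, or gripped or leant on (8 N) (distance of tin from where it was at the start of the episode above 0.015 m or contact force between the fingers and tin above 8 N).
It fails at once if the bowl blank is pushed or lifted 15 mm away, or gripped or leant on (8 N) (distance of bowl_blank from where it was at the start of the episode above 0.015 m or contact force between the fingers and bowl_blank above 8 N).
It fails at once if the chuck key is pushed or lifted 15 mm away, or gripped or leant on (8 N) (distance of chuck_key from where it was at the start of the episode above 0.015 m or contact force between the fingers and chuck_key above 8 N).
It also fails if it takes over 38 s, if anything falls off the work surface, if the arm or the gripper's body presses on something with over 40 N, if the wrist force passes 120 N, or if a joint passes its speed limit or range.

## Working session

There is one attempt and no reset: what is moved stays moved. The work goes in short steps, Python scripts to look and compute and a tool call to move; the robot and the scene stay as the last step left them, time stands still between calls to the robot, and variables do not carry over. Pictures are saved under pics/ and viewed, about 8 in all and at most 12, crops included, and the job is handed in when it is done.

Besides the shell and the picture viewer there is one more tool, called in YAML: its name, and indented under it one key for each argument. apply_moves: Moves the arm, as the interface text tells. Its arguments: {"type":"object","properties":{"targets":{"type":"array"},"newtons":{"type":"number"}},"required":["targets"]}

```bash
ls; mkdir -p pics; cat > h.py <<'E'
import numpy as np, cv2
from scipy.spatial.transform import Rotation as R
from bench import monitor, snapshot, get_calibration, workorder, bot
def grab(n,name):
    s=monitor.get_state(); im,d=snapshot(n); cv2.imwrite(f'pics/{name}.png',im[:,:,::-1]); np.savez(f'pics/{name}.npz',im=im,d=d,p=s['tcp_pos'],q=s['tcp_rot']); return im,d,s
def cam(n,s=None):
    c=get_calibration(n); K=np.array(c['intrinsics'])
    if n=='wrist':
        T=np.eye(4);T[:3,:3]=R.from_quat(s['tcp_rot']).as_matrix();T[:3,3]=s['tcp_pos']
        return K,T@np.array(c['tool_from_camera'])
    Rm=R.from_rotvec(np.ravel(c['rvec'])).as_matrix();T=np.eye(4);T[:3,:3]=Rm.T;T[:3,3]=-Rm.T@np.ravel(c['tvec']);return K,T
def cloud(d,K,T):
    v,u=np.mgrid[:d.shape[0],:d.shape[1]]
    P=np.stack([(u-K[0,2])/K[0,0]*d,(v-K[1,2])/K[1,1]*d,d],-1)
    return P@T[:3,:3].T+T[:3,3]
E
python3 - <<'E'
from h import *
a,_,s=grab('top','t0');b,_,_=grab('side','s0')
for k,v in s.items(): print(k,np.round(v,4))
print(get_calibration('top'))
cv2.imwrite('pics/c0.png',cv2.resize(np.vstack([a,b])[:,:,::-1],(400*1,600)))
print(bot.__dict__ if hasattr(bot,'__dict__') else dir(bot))
E
```

```text
pics
time_s 0.0
qpos [ 1.4421e+00  3.5940e-01  1.1000e-02 -4.0000e-04 -1.2241e+00 -2.8810e-01]
joint_velocities [ 0.0008  0.0006  0.0001 -0.      0.0003  0.0021]
joint_torque [-1.10000e-03 -5.83331e+01  2.93393e+01  6.93650e+00 -6.20000e-03
 -0.00000e+00]
tcp_pos [0.2731 0.6168 0.2304]
tcp_rot [-0.5922 -0.3853  0.5931 -0.386 ]
ft_force [-0.765  -0.5429  0.0389]
torque [-0.0037  0.0164  0.0148]
grip_width 0.0854
{'intrinsics': array([[586.03924796,   0.        , 316.38998636],
       [  0.        , 586.03924796, 248.99724137],
       [  0.        ,   0.        ,   1.        ]]), 'rvec': array([ 2.13759115, -2.16191243,  0.20234724]), 'tvec': array([0.03884254, 0.609975  , 1.06669762])}
{}
```

View pics/t0.png

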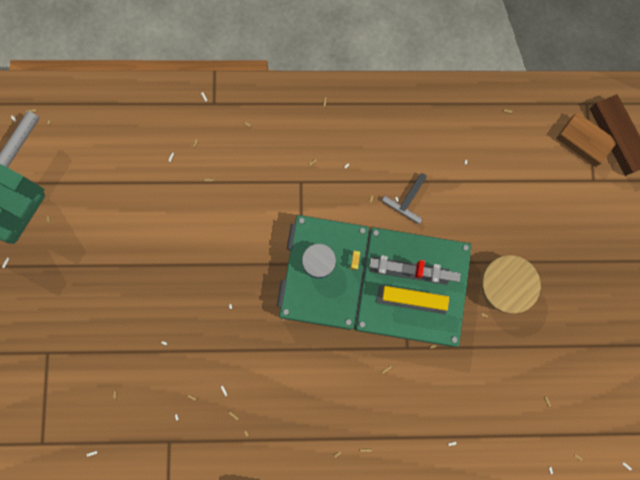

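View pics/s0.png

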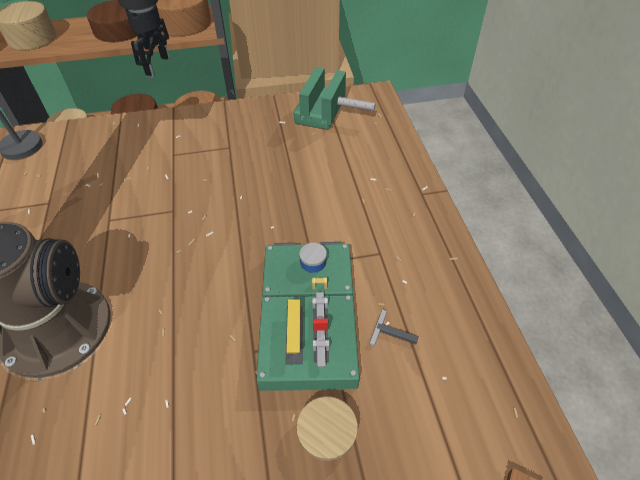

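The top view shows the guard with its +y pointing image-left. The catch is at (416,298), the lug at (421,269), the keeper at (356,260), the tin at (319,260), the blank at (511,284) and the key around (405,200). Next I'll compute the guard pose.

```bash
cat > pose.py <<'E'
from h import *
def ray(K,T,uv,z):
    d=T[:3,:3]@np.linalg.inv(K)@np.array([uv[0],uv[1],1]);o=T[:3,3];return o+d*(z-o[2])/d[2]
def blobs(im,roi):
    hsv=cv2.cvtColor(im,cv2.COLOR_RGB2HSV);out={}
    M={'yel':((22,200,150),(32,255,255)),'red':((0,190,120),(6,255,255))}
    for k,(l,h) in M.items():
        m=cv2.inRange(hsv,l,h); r=np.zeros_like(m);x0,y0,x1,y1=roi;r[y0:y1,x0:x1]=m[y0:y1,x0:x1]
        n,lab,st,c=cv2.connectedComponentsWithStats(r)
        out[k]=[(st[i,4],c[i].round(1),st[i,:4]) for i in np.argsort(-st[1:,4])[:3]+1 if st[i,4]>15]
        out[k+'m']=lab
    return out
E
python3 - <<'E'
from pose import *
for n,f,roi in(('top','t0',(280,210,475,350)),('side','s0',(255,235,365,395))):
    z=np.load(f'pics/{f}.npz');K,T=cam(n);b=blobs(z['im'],roi)
    P=cloud(z['d'],K,T)
    print(n,{k:b[k] for k in('yel','red')}, 'campos',T[:3,3].round(3))
    for k,zz in(('yel',(.09,.074)),('red',(.102,))):
        for bl,h in zip(b[k],zz): 
            u,v=bl[1];print(k,ray(K,T,bl[1],h).round(4),'depthpt',P[int(v),int(u)].round(4))
    # top faces by depth: catch at z~.09
    hsv=cv2.cvtColor(z['im'],cv2.COLOR_RGB2HSV);m=(cv2.inRange(hsv,(22,150,100),(32,255,255))>0)&(abs(P[...,2]-.09)<.005)
    q=P[m];q=q[np.linalg.norm(q[:,:2]-np.median(q[:,:2],0),axis=1)<.08]
    r=cv2.minAreaRect((q[:,:2]*1000).astype(np.float32));print('catch rect',r,q[:,2].mean())
E
```

```text
top {'yel': [(np.int32(899), array([415.2, 297.7]), array([383, 286,  66,  24], dtype=int32))], 'red': [(np.int32(75), array([420.4, 268.2]), array([418, 261,   7,  16], dtype=int32))]} campos [0.432 0.063 1.149]
yel [ 0.5125 -0.1451  0.09  ] depthpt [ 0.5136 -0.1446  0.0913]
red [ 0.5648 -0.1544  0.102 ] depthpt [ 0.5659 -0.155   0.0958]
catch rect ((513.012451171875, -146.22296142578125), (119.75157928466797, 25.83915138244629), 79.72773742675781) 0.08962428876027866
side {'yel': [], 'red': [(np.int32(33), array([317.2, 326.1]), array([314, 324,   9,   6], dtype=int32)), (np.int32(18), array([325. , 325.4]), array([322, 323,   6,   6], dtype=int32))]} campos [ 0.48  -0.652  0.943]
red [ 0.5606 -0.1679  0.102 ] depthpt [ 0.5614 -0.1612  0.0908]
catch rect ((515.0670776367188, -148.76052856445312), (118.98579406738281, 24.028886795043945), 80.55908203125) 0.08948579412970628
```

```bash
cat > delta.py <<'E'
from h import *
def delta(p,yaw_deg,flip=1,s=None):
    s=s or monitor.get_state(); R0=R.from_quat(s['tcp_rot'])
    a=np.radians(yaw_deg); zt=flip*np.array([np.cos(a),np.sin(a),0]); x=np.array([0,0,-1.]); y=np.cross(zt,x)
    Rt=R.from_matrix(np.stack([x,y,zt],1))
    return (R0.inv().apply(np.array(p)-s['tcp_pos'])*100).round(2), np.degrees((R0.inv()*Rt).as_rotvec()).round(2)
E
python3 - <<'E'
from delta import *
s=monitor.get_state();print(R.from_quat(s['tcp_rot']).as_matrix().round(3))
for f in(1,-1):print(f,delta([.5367,-.1709,.22],-9.9,f))
E
```

```text
[[-0.     0.914 -0.405]
 [-0.001 -0.405 -0.914]
 [-1.     0.     0.002]]
1 (array([ 1.15, 56.  , 61.35]), array([-1.0399e+02,  7.0000e-02,  7.0000e-02]))
-1 (array([ 1.15, 56.  , 61.35]), array([ 7.601e+01,  7.000e-02, -6.000e-02]))
```

apply_moves:
  targets:
    - [[0,5.5,6,8,0,0,4],[0,11,12,16,0,0,4],[0,16.5,18,24,0,0,4],[0,22,24,32,0,0,4],[0,26,30,40,0,0,4],[0,30,36,48,0,0,4],[0,34,41,56,0,0,4],[0,38,46,64,0,0,4],[0,42,50,70,0,0,4],[0,46,53,76,0,0,4]]

```text
time_s: 1.35
tcp_pos: [0.4514, 0.017, 0.2317]
tcp_rot: [0.705, -0.062, -0.704, -0.062]
ft_force: [2.4, 1.4, 0.3]
grip_width: 0.0401
```

```bash
python3 - <<'E'
from delta import *
s=monitor.get_state();print(s['tcp_pos'],s['qpos'],s['ft_force'],s['grip_width'])
print(delta([.5367,-.1709,.22],-9.9,-1,s))
E
```

```text
[0.45138203 0.01695286 0.23167903] [ 4.75954719e-01 -1.97826504e-02 -4.54571809e-01 -1.51146729e-04
 -1.13486168e+00 -6.51195895e-01] [2.38073567 1.37583892 0.28586185] 0.0400567575828214
(array([  1.16,  17.01, -11.68]), array([-0.14, -0.05,  0.05]))
```

apply_moves:
  targets:
    - [[0,4,-3,0,0,0,4],[0,8,-5,0,0,0,4],[0,12,-8,0,0,0,4],[0,14,-10,0,0,0,4],[0,14,-10,0,0,0,4],[0,14,-10,0,0,0,4],[0,14,-10,0,0,0,4],[0,14,-10,0,0,0,4],[0,14,-10,0,0,0,4],[0,14,-10,0,0,0,4]]

```text
time_s: 2.6
tcp_pos: [0.5259, -0.1359, 0.2315]
tcp_rot: [0.705, -0.061, -0.704, -0.061]
ft_force: [0.5, 0.4, 0.2]
grip_width: 0.0401
```

```bash
python3 - <<'E'
from delta import *
im,d,s=grab('wrist','w1');print(s['tcp_pos'],s['qpos'],s['ft_force'],s['grip_width'],s['joint_velocities'].round(3) if hasattr(s['joint_velocities'],'round') else '')
print(delta([.5367,-.1709,.22],-9.9,-1,s))
print(get_calibration('wrist')['tool_from_camera'])
E
```

```text
[ 0.52590676 -0.13594101  0.23145401] [ 1.07918163e-01  1.41843438e-01 -2.79488954e-01 -1.47881557e-05
 -1.14918677e+00 -2.79942939e-01] [0.49224362 0.4222545  0.21525477] 0.04012965695228922 [-0.004  0.003  0.002 -0.     0.001  0.   ]
(array([ 1.15,  3.26, -1.66]), array([ 0.04, -0.02,  0.01]))
[[ 8.28697815e-05 -2.84058220e-01  9.58807030e-01 -1.41896090e-01]
 [-4.47851338e-05 -9.58807033e-01 -2.84058217e-01  7.24260698e-02]
 [ 9.99999996e-01 -1.94004588e-05 -9.21777147e-05 -8.66318089e-04]
 [ 0.00000000e+00  0.00000000e+00  0.00000000e+00  1.00000000e+00]]
```

View pics/w1.png

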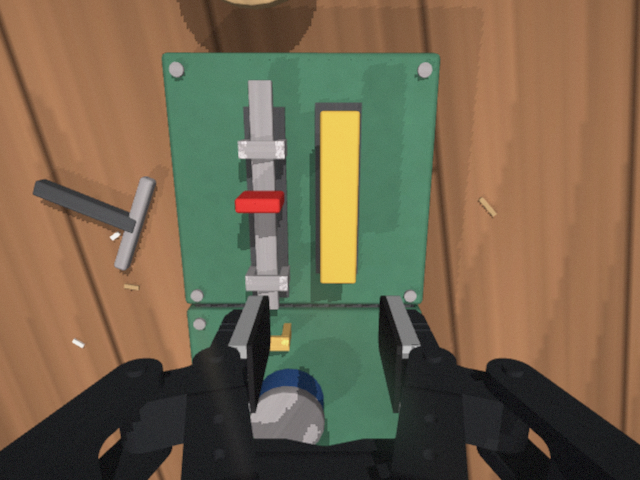

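The wrist view shows the lug at (260,202), the catch bar at (340,197) and the rear bridge at (261,150). The tool is aligned with the guard. I'll refine the pose from this closer view.

```bash
python3 - <<'E'
from delta import *
from pose import ray
z=np.load('pics/w1.npz');s=dict(tcp_pos=z['p'],tcp_rot=z['q']);K,T=cam('wrist',s)
P=cloud(z['d'],K,T);hsv=cv2.cvtColor(z['im'],cv2.COLOR_RGB2HSV)
m=(cv2.inRange(hsv,(20,150,100),(34,255,255))>0)
m[300:]=0;v,u=np.where(m)
r=cv2.minAreaRect(np.stack([u,v],1).astype(np.float32));b=cv2.boxPoints(r)
print('px',b.round(1).tolist()); q=np.array([ray(K,T,x,.09)[:2]*1000 for x in b]);print('rayrect',cv2.minAreaRect(q.astype(np.float32)))
q=P[m&(abs(P[...,2]-.09)<.004)];print('depth rect',cv2.minAreaRect((q[:,:2]*1000).astype(np.float32)),q[:,2].mean())
m=(cv2.inRange(hsv,(0,150,60),(8,255,255))>0)|(cv2.inRange(hsv,(174,150,60),(180,255,255))>0);m[:170]=0;m[235:]=0;m[:,:220]=0;m[:,300:]=0
q=P[m];t=q[q[:,2]>.0995];print('lug top',cv2.minAreaRect((t[:,:2]*1000).astype(np.float32)),t.mean(0),len(t),q[:,2].min(),q[:,2].max())
a=np.radians(-9.9);G=np.array([[np.cos(a),np.sin(a)],[-np.sin(a),np.cos(a)]])
g=(q[:,:2]-[.5135,-.1465])@G.T*1000+[-27,-30];print('lug guardframe',g.min(0),g.max(0))
E
```

```text
px [[320.0, 111.0], [359.0, 111.0], [359.0, 282.0], [320.0, 282.0]]
rayrect ((513.2794799804688, -148.9625244140625), (117.74179077148438, 28.04871940612793), 80.14894104003906)
depth rect ((514.5145874023438, -148.76217651367188), (118.63162231445312, 25.409568786621094), 79.98848724365234) 0.08916032928485663
lug top ((543.0498046875, -174.09228515625), (84.57711791992188, 24.478065490722656), 33.126747131347656) [ 0.56720788 -0.15853605  0.10272839] 632 0.05108212887790925 0.37334383825464074
lug guardframe [-15.70951125 -89.90328582] [ 42.9744361  -16.50017567]
```

apply_moves:
  targets:
    - [[0,3.6,-1.7,0,0,0,4],[2,3.6,-1.7,0,0,0,4],[5,3.6,-1.7,0,0,0,4],[8,3.6,-1.7,0,0,0,4],[10,3.6,-1.7,0,0,0,4],[11,3.6,-1.7,0,0,0,4],[11.6,3.6,-1.7,0,0,0,4],[11.6,3.6,-1.7,0,0,0,4],[11.6,3.6,-1.7,0,0,0,4],[11.6,3.6,-1.7,0,0,0,4]]

```text
time_s: 3.9
tcp_pos: [0.5369, -0.1746, 0.1159]
tcp_rot: [0.705, -0.061, -0.704, -0.061]
ft_force: [0.0, -0.6, -0.1]
grip_width: 0.04
```

```bash
python3 - <<'E'
from delta import *
im,d,s=grab('wrist','w2');print(s['tcp_pos'],s['ft_force'],s['grip_width'])
print(delta([.5369,-.1739,.115],-10,-1,s))
a,_,_=grab('side','s2')
cv2.imwrite('pics/c2.png',np.hstack([cv2.resize(im[:,:],(533,400)),cv2.resize(a[230:400,250:370],(267,378+22))])[:,:,::-1])
E
```

```text
[ 0.53685243 -0.17457961  0.11593641] [ 0.02308848 -0.56232389 -0.09065336] 0.039974051992501786
(array([ 0.09, -0.07,  0.01]), array([ 0.12, -0.06,  0.01]))
```

View pics/c2.png

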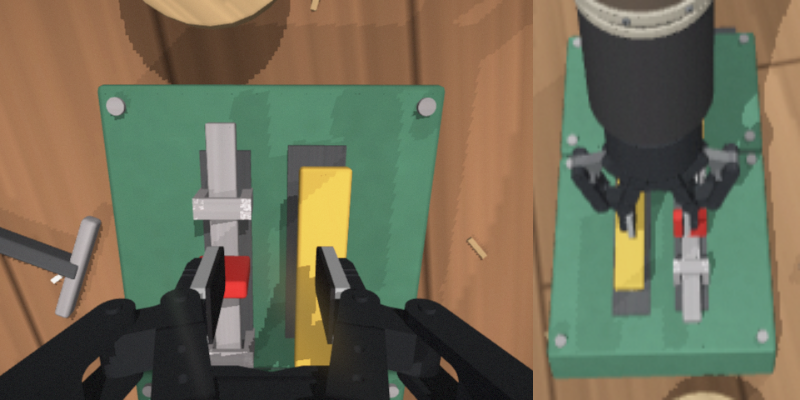

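Left finger stands over the bolt behind the lug and the right one over the catch, both as planned. I'll go down until it touches.

apply_moves:
  targets:
    - [[0.5,0,0,0,0,0,4],[1,0,0,0,0,0,4],[1.5,0,0,0,0,0,4],[2,0,0,0,0,0,4],[2.3,0,0,0,0,0,4],[2.4,0,0,0,0,0,4],[2.5,0,0,0,0,0,4],[2.6,0,0,0,0,0,4],[2.6,0,0,0,0,0,4],[2.6,0,0,0,0,0,4]]

```text
time_s: 5.25
tcp_pos: [0.5365, -0.1746, 0.0894]
tcp_rot: [0.705, -0.061, -0.704, -0.061]
ft_force: [0.7, 0.5, 0.1]
grip_width: 0.0403
```

```bash
python3 - <<'E'
from delta import *
im,d,s=grab('wrist','w3');print(s['tcp_pos'],s['ft_force'],s['torque'],s['grip_width'])
K,T=cam('wrist',s);P=cloud(d,K,T);hsv=cv2.cvtColor(im,cv2.COLOR_RGB2HSV)
m=(cv2.inRange(hsv,(20,150,100),(34,255,255))>0);print('catch z',np.median(P[m][:,2]))
t=(P[...,:]-s['tcp_pos'])@R.from_quat(s['tcp_rot']).as_matrix()
near=(d>0)&(abs(t[...,2])<.05)&(abs(t[...,2])>.015)&(abs(t[...,1])<.014)&(hsv[...,1]<90)&(t[...,0]>-.03)
for sg in(1,-1):
    q=t[near&(np.sign(t[...,2])==sg)];print(sg,len(q),np.percentile(q,[1,50,99],axis=0).round(4) if len(q) else '')
E
```

```text
[ 0.53654754 -0.17459056  0.08940134] [0.66384664 0.45428929 0.08347411] [-0.03888872  0.03126684  0.00787219] 0.04027472166169804
catch z 0.08915935341266154
1 1795 [[-0.0298 -0.0097  0.0152]
 [-0.0183  0.0076  0.022 ]
 [ 0.0382  0.0118  0.0324]]
-1 4696 [[-0.0295 -0.0133 -0.0438]
 [ 0.0157  0.0072 -0.0243]
 [ 0.0385  0.0138 -0.0155]]
```

View pics/w3.png

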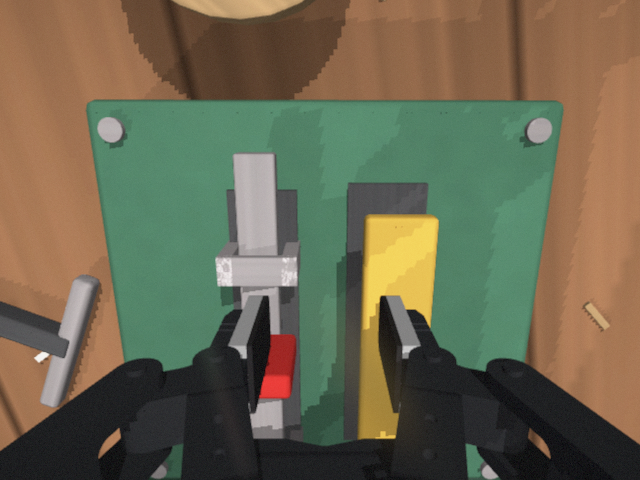

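The fingertips straddle correctly: right tip over the catch at (398,320), left tip behind the lug at (255,320). There is no contact yet.

apply_moves:
  targets:
    - [[0.1,0,0,0,0,0,4],[0.2,0,0,0,0,0,4],[0.3,0,0,0,0,0,4],[0.4,0,0,0,0,0,4],[0.5,0,0,0,0,0,4],[0.6,0,0,0,0,0,4],[0.7,0,0,0,0,0,4],[0.8,0,0,0,0,0,4],[0.8,0,0,0,0,0,4],[0.8,0,0,0,0,0,4]]

```text
time_s: 6.55
tcp_pos: [0.5366, -0.1746, 0.0814]
tcp_rot: [0.705, -0.061, -0.704, -0.061]
ft_force: [-0.2, 0.3, 5.0]
grip_width: 0.0399
```

```bash
cat > chk.py <<'E'
from delta import *
import sys
im,d,s=grab('wrist',sys.argv[1]);print(s['tcp_pos'],s['ft_force'],s['torque'],s['grip_width'])
K,T=cam('wrist',s);P=cloud(d,K,T);hsv=cv2.cvtColor(im,cv2.COLOR_RGB2HSV)
m=(cv2.inRange(hsv,(20,150,100),(34,255,255))>0);print('catch z',np.median(P[m][:,2]))
m=(cv2.inRange(hsv,(0,150,60),(8,255,255))>0);q=P[m&(abs(P[...,2]-.102)<.004)]
a=np.radians(-10);print('lug y',np.median((q[:,:2]-[.514,-.1485])@[-np.sin(a),np.cos(a)])*1000-30,len(q))
E
python3 chk.py w4
```

```text
[ 0.53659763 -0.1745846   0.08136493] [-0.21854247  0.31447955  5.04548917] [0.24111217 0.22489557 0.01635735] 0.03986437140469247
catch z 0.08195934871727659
lug y -31.23692223230298 848
```

The catch is pressed about 7.2 mm at 5 N, with the bolt still drawn back. Next I push the bolt.

apply_moves:
  targets:
    - [[0,-0.3,0,0,0,0,4],[0,-0.6,0,0,0,0,4],[0,-0.9,0,0,0,0,4],[0,-1.2,0,0,0,0,4],[0,-1.5,0,0,0,0,4],[0,-1.8,0,0,0,0,4],[0,-2.1,0,0,0,0,4],[0,-2.4,0,0,0,0,4],[0,-2.4,0,0,0,0,4],[0,-2.4,0,0,0,0,4]]

```text
time_s: 7.85
tcp_pos: [0.5406, -0.151, 0.0814]
tcp_rot: [-0.704, 0.061, 0.704, 0.061]
ft_force: [-1.4, -4.1, 4.7]
grip_width: 0.04
```

```bash
python3 chk.py w5
```

```text
[ 0.54060496 -0.15100198  0.08137203] [-1.40254766 -4.09744927  4.73710802] [-1.43358468  0.30673313  0.00978887] 0.03998098318537599
catch z 0.08197773261575522
lug y -13.252800725653685 750
```

apply_moves:
  targets:
    - [[0,-0.3,0,0,0,0,4],[0,-0.6,0,0,0,0,4],[0,-0.9,0,0,0,0,4],[0,-1.2,0,0,0,0,4],[0,-1.5,0,0,0,0,4],[0,-1.8,0,0,0,0,4],[0,-2.0,0,0,0,0,4],[0,-2.1,0,0,0,0,4],[0,-2.1,0,0,0,0,4],[0,-2.1,0,0,0,0,4]]

```text
time_s: 9.15
tcp_pos: [0.5442, -0.1305, 0.0814]
tcp_rot: [0.704, -0.061, -0.704, -0.061]
ft_force: [-1.1, -4.2, 4.7]
grip_width: 0.0405
```

```bash
python3 chk.py w6
```

```text
[ 0.54421334 -0.1304564   0.08140313] [-1.07901558 -4.17961847  4.67694146] [-1.72295001  0.17851647 -0.00495959] 0.04048441629165745
catch z 0.08205454497124567
lug y 7.614264637230725 744
```

apply_moves:
  targets:
    - [[0,-0.05,0,0,0,0,4],[0,-0.1,0,0,0,0,4],[0,-0.15,0,0,0,0,4],[0,-0.2,0,0,0,0,4],[0,-0.2,0,0,0,0,4],[0,-0.2,0,0,0,0,4],[0,-0.2,0,0,0,0,4],[0,-0.2,0,0,0,0,4],[0,-0.2,0,0,0,0,4],[0,-0.2,0,0,0,0,4]]

```text
time_s: 10.45
tcp_pos: [0.5444, -0.129, 0.0814]
tcp_rot: [-0.704, 0.061, 0.705, 0.061]
ft_force: [0.2, -7.4, 5.1]
grip_width: 0.04
```

```bash
python3 chk.py w7
```

```text
[ 0.54441584 -0.12899617  0.08138711] [ 0.17657145 -7.44946487  5.11437536] [-2.8228301   0.16816102 -0.0705376 ] 0.040016259041931575
catch z 0.08205155962519578
lug y 8.845086374120534 749
```

The bolt is at its stop: total travel is 40.1 mm and the push force has risen to 7.4 N. I'll back off slightly from the lug, then lift.

apply_moves:
  targets:
    - [[0,0.2,0,0,0,0,4],[0,0.3,0,0,0,0,4],[-0.5,0.3,0,0,0,0,4],[-1,0.3,0,0,0,0,4],[-2,0.3,0,0,0,0,4],[-4,0.3,0,0,0,0,4],[-7,0.3,0,0,0,0,4],[-10,0.3,0,0,0,0,4],[-12,3,0,0,0,0,4],[-12,5,0,0,0,0,4]]

```text
time_s: 11.75
tcp_pos: [0.5364, -0.1784, 0.2033]
tcp_rot: [0.706, -0.061, -0.703, -0.061]
ft_force: [0.2, -0.0, 0.5]
grip_width: 0.04
```

apply_moves:
  targets:
    - [[0,0,0,0,0,0,4],[0,0,0,0,0,0,4],[0,0,0,0,0,0,4],[0,0,0,0,0,0,4],[0,0,0,0,0,0,4],[0,0,0,0,0,0,4],[0,0,0,0,0,0,4],[0,0,0,0,0,0,4],[0,0,0,0,0,0,4],[0,0,0,0,0,0,4]]

```text
time_s: 13.0
tcp_pos: [0.536, -0.1775, 0.2013]
tcp_rot: [0.705, -0.061, -0.704, -0.061]
ft_force: [-0.1, 0.5, 0.2]
grip_width: 0.0403
```

```bash
python3 chk.py w8
```

```text
[ 0.535978   -0.17754419  0.20133502] [-0.10275455  0.47051199  0.20599703] [-0.03969816  0.01205369  0.02096591] 0.040328838445394116
catch z 0.08917309127366574
lug y 8.533645694546635 520
```

View pics/w8.png

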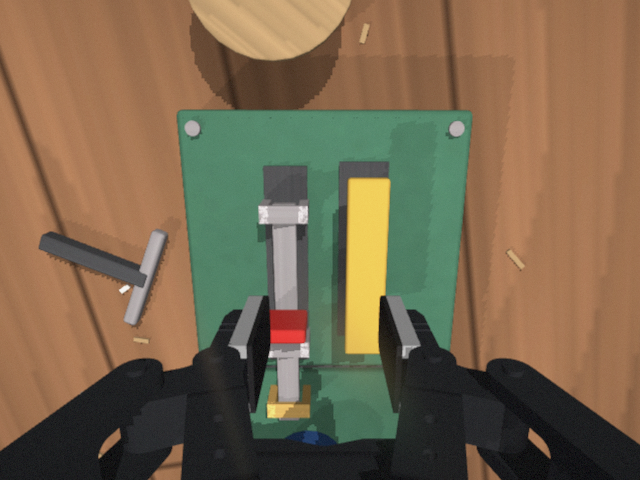

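The bolt goes through the brass keeper at (288,400), the lug at (288,327) sits close to the front bridge, and the catch is back up at z = 89.2 mm, its starting height. The robot is clear of everything, so I'm handing in.

```bash
python3 -c "
from bench import workorder;print(workorder.sign_off())"
```

```text
the job is handed in; nothing more can be done
None
```

The belt guard is bolted shut and I handed the job in at about 13 s of the 38 s allowed; sign-off gives no verdict.

- **Catch and bolt:** One fingertip pressed the catch about 7.2 mm (about 5 N) and held it there. The other pushed the lug until the bolt reached its stop, where the push force rose from about 4 N to 7.4 N. I then backed off about 3 mm and lifted clear.
- **Last checks:** The catch is back at its starting height (measured z 89.2 mm before and after), and the wrist picture shows the bolt through the keeper. The lug had moved 40.1 mm at the stop and 39.8 mm in the last picture. Its absolute position read about 1.3 mm low throughout, within the 2 mm calibration. The wrist force was close to zero, so the robot was touching nothing.
- **Bystanders:** I never touched the tin, the bowl blank or the chuck key. I did not re-measure where they stand; the last picture shows the blank and the key undisturbed and only part of the tin.

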